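# Check the evidence scale with the hanging check weight

## Task

Check the bench scale before the parcels are weighed: lift the taller of the two hanging check weights up and off its peg without dragging it hard against the peg or its upturned tip, stand it gently inside the ring marked in the middle of the scale's pan and let go, then push the scale's round key fully down and release it. Leave the flat weight hanging and everything else on the table where it is.

Things in the scene. Friction and masses are not known exactly. Their poses are not given: they have to be found in the camera images.
- stand: Fixed metal peg stand, base 100 x 200 x 12 mm, origin under the base's centre. A crossbar along y (12 x 200 mm, top 150 mm above the table) at x = -30 mm carries two round level pegs, 8 mm thick, pointing along the stand's +x at y = +65 and -65 mm, upper side 145 mm above the table. They end at x = 64 mm; from x = 51 mm on the tip turns up, to 12 mm above the peg's upper side.
- peg_a (a point): Point on the upper side of the stand's +y peg, at stand x = 25 mm, where a weight hangs. Its axes are the stand's.
- peg_b (a point): The same point on the -y peg. Either weight may hang on either peg.
- tall_weight: Taller check weight, bare brass, 0.5 kg: cylinder 48 mm across, 36 mm tall, under a rigid strap handle (bail). Origin: underside of the bail's top strap, where it rests on the peg; z up. Bail 18 mm wide in x, 48 over its outside in y, 40 clear inside, straps 4 thick, opening 36 mm high. Flat legs (y = +-24, z = -8 to -36 mm) can be gripped from above by fingers closing along y.
- tall_weight_hang (a point): Same point as the tall weight's origin. To come off, the weight must be raised 13 to 27 mm (so that the peg's tip passes through the bail's opening), then drawn out at that height along the stand's +x by at least 60 mm. Its x lies along the stand's x while it hangs.
- tall_weight_base (a point): Centre of the tall weight's underside, 72 mm below its origin.
- flat_weight: The flat check weight, bare brass, about 0.22 kg, with the same bail (same origin and sizes) over a cylinder 48 mm across but only 14 mm tall; it hangs on the other peg and must stay there.
- scale: Fixed bench scale, grey housing 225 x 165 mm, its top 46 mm above the table. Origin on the table under the pan's centre. Display and key lie at its -x side.
- pan_center (a point): Middle of the upper face of the scale's round pan (140 mm across, 6 mm thick, upper face 72 mm above the table when empty). A dark ring of 90 mm outer diameter is marked round it. It moves with the pan.
- pan (a joint): How far the sprung pan has sunk, m: 0 empty, 14 mm at its stop; spring 1.5 N per mm, so the tall weight alone sinks it about 3.3 mm. Hard set-downs sink it farther.
- key_top (a point): Centre of the top of the scale's only key, a round push button 24 mm across on the scale's housing, 112 mm to the -x side and 45 mm to the -y side of the pan's centre in the scale's frame. It stands 68 mm above the table, 10 mm proud of its round black collar (40 mm across); pressed straight down.
- key (a joint): Travel of the key, m: 0 up, 6 mm fully down (about 5 N); springs back.
- dropper: Loose amber dropper bottle, 32 mm across, 85 mm tall, standing between scale and stand; origin under its base. Leave it alone.
- jar: Loose white jar, 52 mm across, 60 mm tall; origin under its base. Leave it alone.
- tape: Loose roll of tape lying flat, 100 mm across, 48 mm tall; origin under its centre. Leave it alone.
- spatula: Loose spatula lying on the table; leave it alone.
There are look-alikes about, which are no part of the job. Leave any green look-alike of the tall_weight alone.

How it is judged:
By the outcome, as a careful person would: the job done as asked, in the order asked, and still so for the second after the job is handed in, with the robot touching nothing.
It also fails if it takes over 64 s, if anything falls off the work surface, if the arm or the gripper's body presses on something with over 40 N, if the wrist force passes 120 N, or if a joint passes its speed limit or range.

## Robot

A 6-joint arm with a two-finger parallel gripper is mounted at the origin on the work surface. World frame = base frame: x ahead of the robot, y to its left, z up, the work surface at z = 0. Lengths are in mm, angles in rad, forces in N, time in s.
With the tool pointing down it reaches from about 400 to 925 mm from the base axis. Payload 12.5 kg.
Tool frame: the origin (TCP) lies midway between the tips of the shut fingers; the grasp point (between the pads) lies 19 mm behind it; z points along the fingers, y is the direction in which the jaws open and shut (so a half turn about z gives the same grasp; the last joint's range is limited). The gripper opens to 95 mm and grips with 3 to 60 N. Pads are 20 mm wide; open, the fingers measure 119 mm over their backs; the gripper's body (75 mm by 180 mm) begins 59 mm behind the grasp point.
Start: joints at [1.233, 0.491, 1.559, -0, 1.092, -0.106], TCP at [143.564, 608.309, 183.061] pointing down, gripper open.
Joint ranges: [-3.1, 3.1], [-0.84, 2.19], [0.05, 2.79], [-1.13, 4.28], [0.06, 2.93], [-2.69, 2.69]. Speed limits (rad/s): [2.22, 2.22, 2.79, 3.14, 3.14, 3.14].

## Interface

Orientations are given as [roll, pitch, yaw] about the fixed x, y, z axes, in that order (R = Rz(yaw) Ry(pitch) Rx(roll)).
In Python, from cell import env gives the robot as it stands.
- The arm moves only by the tool servo_tool, never from a script. Its argument "plan" is a list of rows, each a list of 7 numbers: the shift along the tool's x, y, z in m, then the turn, a rotation vector about the tool's x, y, z in degrees, then the opening in per cent of the stroke, from 0 (shut) to 100 (fully open). In form: [[dx, dy, dz, wx, wy, wz, jaw], ...]. A call has 1 to 8 rows; each row shifts and turns the pose as measured when the row begins, along the tool's axes as they then stand; what a row does not reach is not made up. A row lasts 1/12 s, in which the tool goes at most 41.7 mm and 7.16 degrees, less where a joint would pass 70% of its speed; a pose out of reach is approached as far as the arm can. A call is refused whole if a number of a shift passes 0.0417 or a number of a turn 7.16, either way. A call with a gripper value outside its range is refused whole. The fingers move at their own pace and stop on an object; the grip force is fixed at half the most. Time passes only in rows, so rows that do not move let the fingers close. It gives the time, the measured TCP pose, the force and the opening at its end, in the units of the state.
- env.state(): the state, without advancing time (a new reading comes with each control period).
- env.read_camera(name): name is "scene" or "top" or "wrist"; returns a dict with "img" (420x560x3 uint8, blue, green, red), "intrinsics" (3x3 intrinsics, pixels), "k1" (the pictures are not rectified: a ray, as slopes to the right and down, at radius r is drawn at 1 + k1 r^2 times it, then the intrinsics apply), "R" (3x3) and "t" (3): a world point X has camera coordinates R X + t. Camera axes: x right, y down, z forward; pixel columns grow to the right and rows downward; lengths in mm; the calibration is good to about 2 mm. A picture is of the moment at which its call begins. There is no depth.
- env.job_done(): hands the job in, once; it reports no verdict.
The state is a dict: "t": time; "joints": joint angles; "qvel": joint speeds; "tau": joint torques, N m; "eef_pos": TCP position; "tcp_rot": TCP orientation; "ft_force": force on the tool from outside, world axes, zero at the start; "moment": the same for the moment, N m; "opening": opening from 0.0 (shut) to 1.0 (fully open).
Only numpy, scipy, OpenCV 4.12 (cv2) and the standard library are available. Lean on these libraries where they do the work, as an engineer would, in place of code of your own. Each camera call takes 0.05 s, during which the arm holds its last target. There are 200 camera calls.

## Working session

There is one attempt and no reset: what is moved stays moved. The work goes in short steps, Python scripts to look and compute and a tool call to move; the robot and the scene stay as the last step left them, time stands still between calls to the robot, and variables do not carry over. Pictures are saved under pics/ and viewed, about 8 in all and at most 12, crops included, and the job is handed in when it is done.

Besides the shell and the picture viewer there is one more tool, called after "Emit:" by a JSON object that holds its "fn" and its "kwargs". servo_tool: Moves the arm, as the interface text tells. Its arguments: {"type":"object","properties":{"plan":{"type":"array","items":{"type":"array","items":{"type":"number"}}}},"required":["plan"]}

```bash
ls; mkdir -p pics; cat > h.py <<'E'
import numpy as np, cv2
from cell import env
def snap(name,fn,crop=None,scale=1):
    d=env.read_camera(name); np.savez('pics/'+fn+'.npz',**{k:d[k] for k in('img','intrinsics','k1','R','t')})
    save(fn,fn,crop,scale); return d
def save(src,fn,crop=None,scale=1):
    im=np.load('pics/'+src+'.npz')['img']
    if crop: x0,y0,x1,y1=crop; im=im[y0:y1,x0:x1]
    cv2.imwrite('pics/'+fn+'.png',cv2.resize(im,None,fx=scale,fy=scale,interpolation=cv2.INTER_CUBIC))
def pt(src,u,v,z):
    d=np.load('pics/'+src+'.npz'); K=d['intrinsics'];k1=float(d['k1'])
    a=np.linalg.solve(K,[u,v,1.])[:2]; s=a.copy()
    for _ in range(30): s=a/(1+k1*(s@s))
    r=d['R'].T@np.array([*s,1]); c=-d['R'].T@d['t']
    return c+r*(z-c[2])/r[2]
def proj(src,X):
    d=np.load('pics/'+src+'.npz'); p=d['R']@np.array(X,float)+d['t']; s=p[:2]/p[2]
    return (d['intrinsics']@np.array([*(s*(1+float(d['k1'])*(s@s))),1]))[:2]
E
python3 - <<'E'
from h import *
s=env.state();print({k:np.round(v,3) for k,v in s.items()})
for n in('scene','top','wrist'):
    snap(n,n+'1')
a=[cv2.imread(f'pics/{n}1.png') for n in('scene','top')]
cv2.imwrite('pics/s.png',cv2.resize(a[0],(800,600)));cv2.imwrite('pics/t.png',cv2.resize(a[1],(800,600)))
for n in('scene1','top1','wrist1'):
    d=np.load(f'pics/{n}.npz');print(n,np.round(-d['R'].T@d['t']),np.round(d['R'][2],2))
E
```

```text
pics
{'t': np.float64(0.0), 'joints': array([ 1.233,  0.492,  1.559, -0.   ,  1.092, -0.106]), 'qvel': array([-0.   , -0.001, -0.   ,  0.001, -0.002,  0.001]), 'tau': array([ 2.0000e-03, -6.1267e+01, -2.5818e+01,  6.9000e-02,  4.8000e-02,
       -0.0000e+00]), 'eef_pos': array([143.477, 608.033, 182.436]), 'tcp_rot': array([-3.14, -0.  ,  2.91]), 'ft_force': array([ 0.471,  0.228, -0.329]), 'moment': array([ 0.031, -0.019, -0.046]), 'opening': np.float64(0.999)}
scene1 [1069. -738.  792.] [-0.45  0.64 -0.62]
top1 [ 304.  -20. 1750.] [ 0.19  0.   -0.98]
wrist1 [ 79. 623. 385.] [ 0.23 -0.06 -0.97]
```

View pics/s.png

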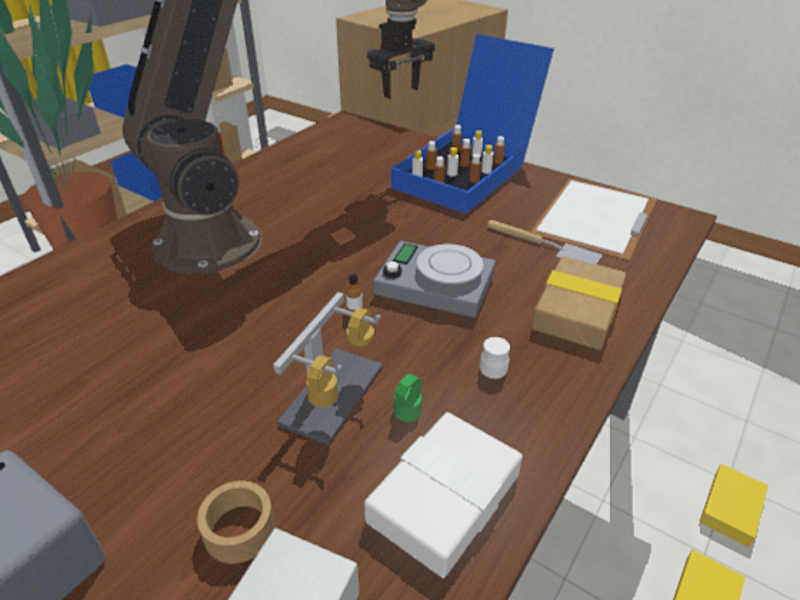

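View pics/t.png

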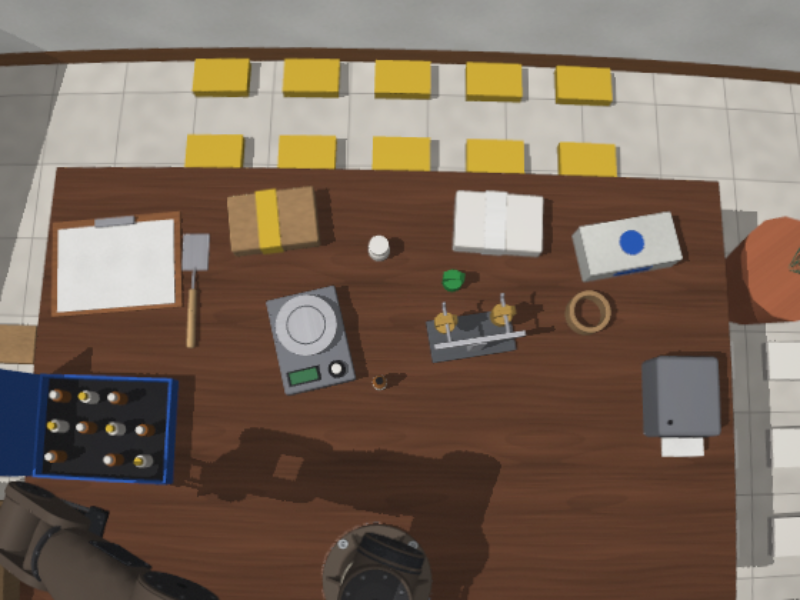

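Scene view (800x600): the tall weight hangs at about (322,380) on the -y peg, and the flat one at (360,328). The green look-alike is at (408,398), the scale at (435,275) and the dropper at (354,293). Top view: tall weight (503,314), flat (445,322), pan (306,324), key (336,368). I'll enlarge a crop next.

```bash
python3 - <<'E'
from h import *
a=np.load('pics/top1.npz')['img']
A=cv2.resize(a[195:285,180:250],None,fx=5.5,fy=5.5,interpolation=cv2.INTER_CUBIC)
B=cv2.resize(a[195:265,290:380],None,fx=4.5,fy=4.5,interpolation=cv2.INTER_CUBIC)
c=np.zeros((600,800,3),np.uint8);c[:A.shape[0],:A.shape[1]]=A;c[:B.shape[0],390:390+B.shape[1]]=B
cv2.imwrite('pics/c1.png',c);print(A.shape,B.shape)
E
```

```text
(495, 385, 3) (315, 405, 3)
```

View pics/c1.png

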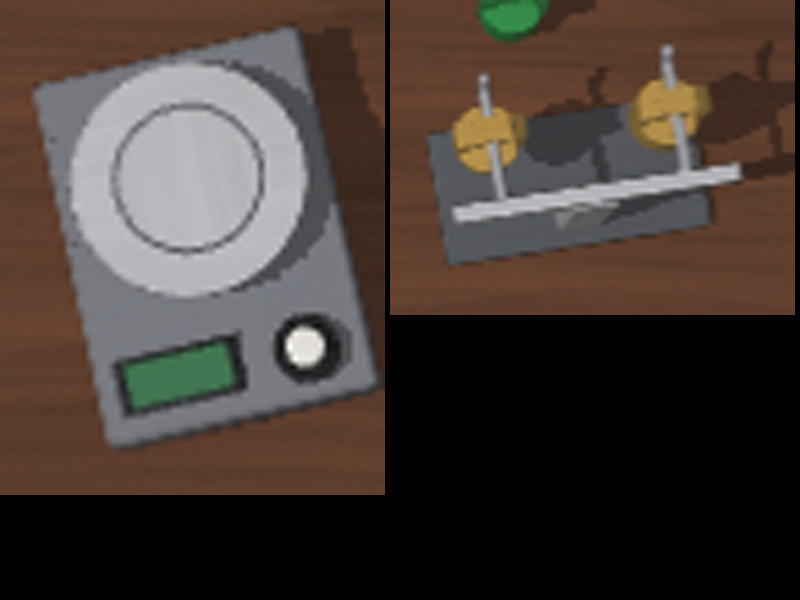

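The crop gives these positions: pan centre (188,178), key (305,346), crossbar ends (454,214) and (741,172), peg tips (484,77) and (668,48), tall bail near (667,112).

```bash
python3 - <<'E'
from h import *
f=lambda x,y,z:pt('top1',180+(x+.5)/5.5-.5,195+(y+.5)/5.5-.5,z)
g=lambda x,y,z:pt('top1',290+(x-390+.5)/4.5-.5,195+(y+.5)/4.5-.5,z)
P=f(188,178,72);K=f(305,346,68);print('pan',P,'key',K)
d=K-P;print('scale yaw',np.degrees(np.arctan2(d[1],d[0])-np.arctan2(-45,-112)), np.hypot(d[0],d[1]),np.hypot(45,112))
L=g(454,214,150);R=g(741,172,150);d=L-R;print('bar',L,R,np.hypot(*d[:2]))
yaw=np.arctan2(-d[0],d[1]);print('stand yaw',np.degrees(yaw))
ex=np.array([np.cos(yaw),np.sin(yaw)]);ey=np.array([-ex[1],ex[0]]);m=(L+R)[:2]/2
o=m+30*ex;print('org',o,'pegb',o+25*ex-65*ey,'pega',o+25*ex+65*ey)
print('tips meas',g(484,77,157),g(668,48,157),'pred',o+62*ex+65*ey,o+62*ex-65*ey)
print(pt('top1',379*.7,382*.7,85),pt('top1',453*.7,278*.7,60),pt('top1',378*.7,243*.7,60))
E
```

```text
pan [570.4983619  176.26016259  72.        ] key [473.27530135 104.0657324   68.        ]
scale yaw 14.706725780356626 121.09648736772323 120.70211265756701
bar [ 516.91854968 -111.75105064  150.        ] [ 549.94293274 -309.44359739  150.        ] 200.43191590650807
stand yaw 9.483646424296301
org [ 563.0207213  -205.65434132] pegb [ 598.38883389 -265.64681262] pega [ 576.96924221 -137.42356553]
tips meas [ 611.29213065 -130.92516577  157.        ] [ 634.5035864  -258.22712252  157.        ] pred [ 613.463551   -131.32722021] [ 634.88314267 -259.55046729]
[442.26181528   5.7723442   85.        ] [ 688.09703308 -159.05135807   60.        ] [767.87070665  16.4274753   60.        ]
```

Emit:
{"fn": "servo_tool", "kwargs": {"plan": [[-0.022,-0.022,-0.02,0,0,-5.7,100],[-0.022,-0.025,-0.02,0,0,-5.7,100],[-0.027,-0.027,-0.01,0,0,-5.7,100],[-0.02,-0.034,0,0,0,-5.7,100],[-0.02,-0.034,0,0,0,0,100],[-0.02,-0.034,0,0,0,0,100],[-0.02,-0.034,0,0,0,0,100],[-0.02,-0.034,0,0,0,0,100]]}}

```text
t: 0.82
eef_pos: [332.2, 369.2, 232.3]
tcp_rot: [-3.138, -0.002, -2.945]
ft_force: [0.9, -0.3, -0.5]
opening: 1.002
```

Emit:
{"fn": "servo_tool", "kwargs": {"plan": [[-0.014,-0.0385,0,0,0,1.8,100],[-0.014,-0.0385,0,0,0,0,100],[-0.014,-0.0385,0,0,0,0,100],[-0.014,-0.0385,0,0,0,0,100],[-0.014,-0.0385,0,0,0,0,100],[-0.014,-0.0385,0,0,0,0,100],[-0.014,-0.0385,0,0,0,0,100],[-0.014,-0.0385,0,0,0,0,100]]}}

```text
t: 1.48
eef_pos: [494.7, 77.9, 233.2]
tcp_rot: [-3.139, -0.001, -2.978]
ft_force: [1.4, -0.2, -0.0]
opening: 1.002
```

Emit:
{"fn": "servo_tool", "kwargs": {"plan": [[-0.014,-0.0385,0,0,0,0,100],[-0.014,-0.0385,0,0,0,0,100],[-0.014,-0.0385,0,0,0,0,100],[-0.01,-0.039,0,0,0,0,100],[-0.005,-0.04,0,0,0,0,100],[-0.005,-0.04,0,0,0,0,100],[-0.005,-0.035,0,0,0,0,100],[0,0,0,0,0,0,100]]}}

```text
t: 2.15
eef_pos: [606.5, -191.8, 231.6]
tcp_rot: [-3.139, -0.003, -2.983]
ft_force: [0.0, 0.3, 0.4]
opening: 1.002
```

Emit:
{"fn": "servo_tool", "kwargs": {"plan": [[0.01,-0.036,0,0,0,0,100],[0.01,-0.036,0,0,0,0,100],[0,0,0,0,0,0,100]]}}

```text
t: 2.4
eef_pos: [597.8, -268.5, 230.0]
tcp_rot: [-3.14, -0.005, -2.983]
ft_force: [0.5, -0.1, -0.3]
opening: 1.001
```

```bash
python3 - <<'E'
from h import *
s=env.state();print(s['eef_pos'],s['tcp_rot'])
snap('wrist','w2',scale=1.4)
y=np.radians(9.48);ex=np.array([np.cos(y),np.sin(y)]);ey=np.array([-ex[1],ex[0]]);o=np.array([598.4,-265.6])
for n,X in dict(strap=[*o,149],s1=[*(o+24*ey),149],s2=[*(o-24*ey),149],tip=[*(o+37*ex),157]).items(): print(n,proj('w2',X)*1.4)
E
```

```text
[ 597.84401772 -268.49949732  229.97758627] [-3.14043926 -0.00467154 -2.98319971]
strap [398.59898997 289.06051564]
s1 [434.13688659 288.81862894]
s2 [363.07433237 289.30308812]
tip [398.96816649 344.93307347]
```

View pics/w2.png

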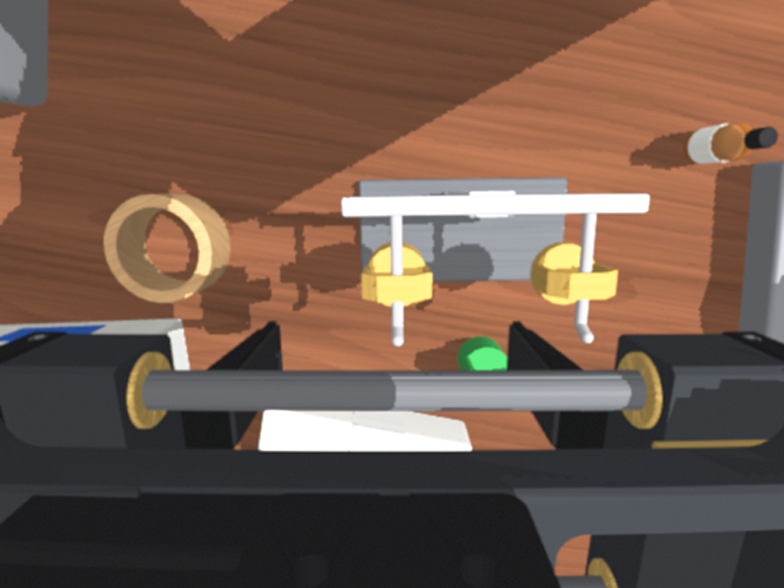

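Wrist view: the tall weight's strap is at (397,288), spanning 362–433, and its peg tip at (398,341). The projected estimate of (398.6,289) agrees, so I descend.

Emit:
{"fn": "servo_tool", "kwargs": {"plan": [[-0.001,0.003,0.03,0,0,0,100],[0,0,0.03,0,0,0,100],[0,0,0.03,0,0,0,100],[0,0,0.015,0,0,0,100],[0,0,0.008,0,0,0,100],[0,0,0,0,0,0,100]]}}

```text
t: 2.95
eef_pos: [598.6, -258.9, 113.8]
tcp_rot: [-3.141, -0.002, -2.983]
ft_force: [-0.7, 0.1, 0.5]
opening: 0.999
```

Emit:
{"fn": "servo_tool", "kwargs": {"plan": [[0.001,-0.0065,0,0,0,0,100],[0,0,0,0,0,0,100],[0,0,0,0,0,0,100]]}}

```text
t: 3.2
eef_pos: [599.8, -265.0, 116.0]
tcp_rot: [-3.14, -0.001, -2.981]
ft_force: [-0.6, -0.3, -0.6]
opening: 0.999
```

Emit:
{"fn": "servo_tool", "kwargs": {"plan": [[0.001,0,0.004,0,0,0,62],[0,0,0,0,0,0,58],[0,0,0,0,0,0,58],[0,0,0,0,0,0,58]]}}

```text
t: 3.53
eef_pos: [599.8, -265.9, 114.7]
tcp_rot: [-3.137, 0.003, -2.981]
ft_force: [0.3, 0.3, -0.1]
opening: 0.773
```

```bash
python3 - <<'E'
from h import *
s=env.state();print(s['eef_pos'],s['tcp_rot'],s['opening'],s['ft_force'])
snap('scene','s3',crop=(170,190,300,330),scale=4.2)
E
```

```text
[ 599.78222953 -265.93374514  114.72145727] [-3.13716524e+00  2.99275256e-03 -2.98145991e+00] 0.7734478532351546 [ 0.30537532  0.25553029 -0.14374947]
```

View pics/s3.png

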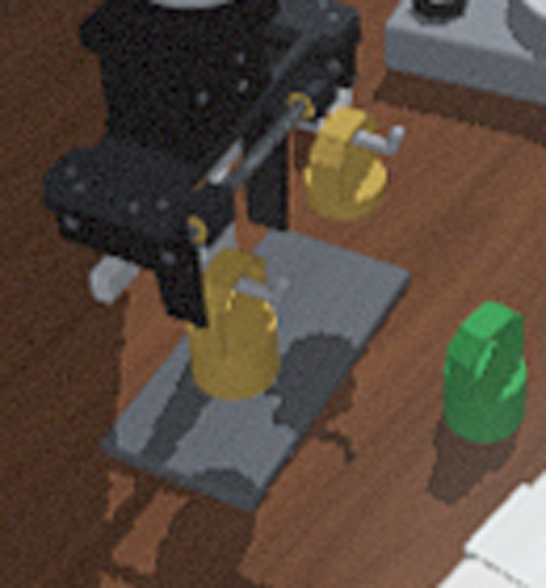

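The weight is straddled properly: near finger tip at (190,325), bail at (235,270). I close the jaws now.

Emit:
{"fn": "servo_tool", "kwargs": {"plan": [[0.001,0,0.003,0,0,0,50],[0,0,0,0,0,0,40],[0,0,0,0,0,0,30],[0,0,0,0,0,0,20],[0,0,0,0,0,0,20],[0,0,0,0,0,0,20]]}}

```text
t: 4.08
eef_pos: [599.0, -266.3, 112.6]
tcp_rot: [-3.136, 0.004, -2.982]
ft_force: [-3.0, 3.3, 12.7]
opening: 0.338
```

```bash
python3 - <<'E'
from h import *
s=env.state();print(s['eef_pos'],s['opening'],s['ft_force'],s['moment'])
d=snap('wrist','w4')
a=cv2.resize(d['img'][100:420,130:430],None,fx=1.33,fy=1.33,interpolation=cv2.INTER_CUBIC)
d=snap('scene','s4')
b=cv2.resize(d['img'][210:310,180:270],None,fx=4.2,fy=4.2,interpolation=cv2.INTER_CUBIC)
c=np.zeros((430,800,3),np.uint8);c[:a.shape[0],:a.shape[1]]=a[:430,:];c[:b.shape[0],410:410+b.shape[1]]=b
cv2.imwrite('pics/c4.png',c)
E
```

```text
[ 599.03934985 -266.2649091   112.60521413] 0.3376806947035017 [-3.02859982  3.31063815 12.65372788] [ 0.70094423  0.69473027 -0.01088621]
```

View pics/c4.png

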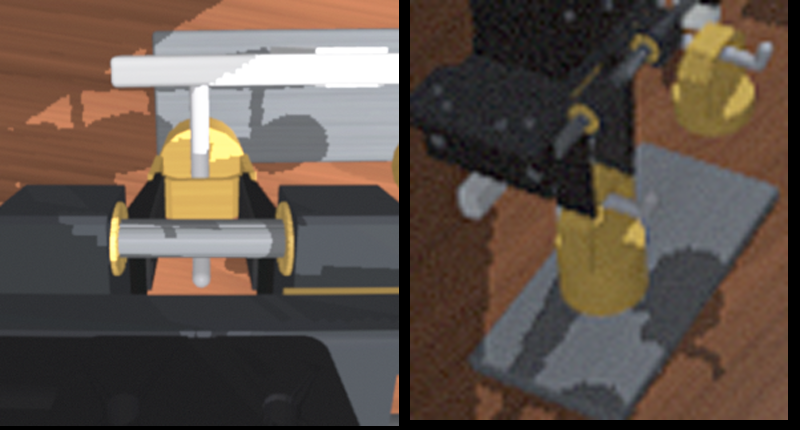

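Wrist crop: the fingers sit on both sides of the bail, with the strap at x 165–240. Scene crop: the weight is still hanging, upright. The opening reads less than expected, so I test with a small lift.

Emit:
{"fn": "servo_tool", "kwargs": {"plan": [[0,0,0,0,0,0,20],[0,0,-0.002,0,0,0,20],[0,0,-0.002,0,0,0,20],[0,0,0,0,0,0,20]]}}

```text
t: 4.52
eef_pos: [599.1, -265.8, 119.1]
tcp_rot: [-3.136, 0.005, -2.981]
ft_force: [0.4, 0.3, -4.0]
opening: 0.256
```

Emit:
{"fn": "servo_tool", "kwargs": {"plan": [[0,0,0,0,0,0,10],[0,0,0,0,0,0,10]]}}

```text
t: 4.68
eef_pos: [598.6, -265.6, 118.0]
tcp_rot: [-3.137, 0.004, -2.981]
ft_force: [-0.6, -0.2, -3.6]
opening: 0.254
```

```bash
python3 - <<'E'
from h import *
s=env.state();print(s['eef_pos'],s['opening'],s['ft_force'],s['moment'])
d=snap('wrist','w5')
a=cv2.resize(d['img'][100:420,130:430],None,fx=1.33,fy=1.33,interpolation=cv2.INTER_CUBIC)
d=snap('scene','s5')
b=cv2.resize(d['img'][210:310,180:270],None,fx=4.2,fy=4.2,interpolation=cv2.INTER_CUBIC)
c=np.zeros((430,800,3),np.uint8);c[:a.shape[0],:a.shape[1]]=a[:430,:];c[:b.shape[0],410:410+b.shape[1]]=b
cv2.imwrite('pics/c5.png',c)
E
```

```text
[ 598.59998223 -265.5503692   117.99699657] 0.25420091173676496 [-0.62539058 -0.20082615 -3.64385071] [ 0.11047082 -0.01146086 -0.01108356]
```

View pics/c5.png

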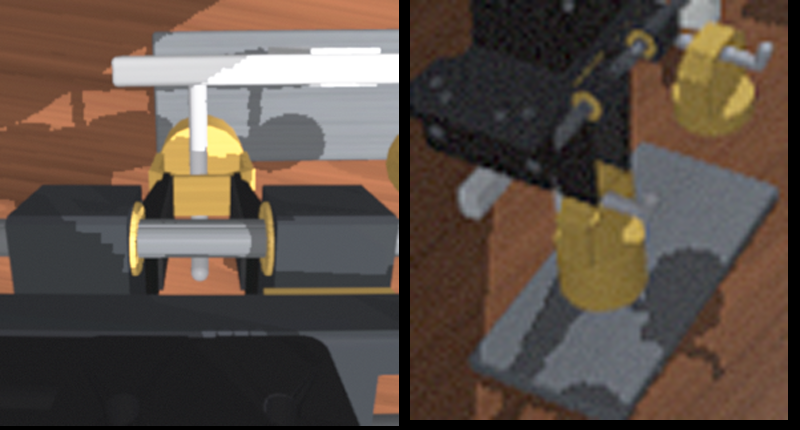

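```bash
python3 - <<'E'
from h import *
y=np.radians(9.48);ex=np.array([np.cos(y),np.sin(y)]);ey=np.array([-ex[1],ex[0]]);o=np.array([598.4,-265.6])
for src in('w4','w5'):
  for z in(149,155): 
    print(src,z,[np.round((proj(src,[*(o+a*ex+b*ey),z])-[130,100])*1.33) for a in(-9,9) for b in(-24,24)])
  for g in(12,16,24): print('finger',g,[np.round((proj(src,[*(o+10*ex*k+b*ey),z])-[130,100])*1.33) for k in (-1,1) for z in(116,150,190) for b in(-g,g)])
E
```

```text
w4 149 [array([147., 181.]), array([260., 181.]), array([148., 220.]), array([258., 220.])]
w4 155 [array([145., 186.]), array([261., 185.]), array([147., 226.]), array([260., 226.])]
finger 12 [array([179., 158.]), array([227., 157.]), array([175., 180.]), array([232., 179.]), array([166., 219.]), array([240., 219.]), array([180., 195.]), array([227., 195.]), array([176., 223.]), array([231., 223.]), array([168., 273.]), array([238., 273.])]
finger 16 [array([171., 158.]), array([235., 157.]), array([165., 180.]), array([241., 179.]), array([154., 219.]), array([252., 219.]), array([172., 195.]), array([234., 195.]), array([167., 223.]), array([240., 223.]), array([156., 273.]), array([250., 273.])]
finger 24 [array([156., 158.]), array([251., 157.]), array([146., 180.]), array([260., 179.]), array([130., 219.]), array([276., 219.]), array([157., 195.]), array([250., 195.]), array([148., 223.]), array([259., 223.]), array([133., 273.]), array([274., 273.])]
w5 149 [array([147., 178.]), array([256., 177.]), array([148., 216.]), array([255., 215.])]
w5 155 [array([145., 182.]), array([258., 182.]), array([147., 221.]), array([257., 221.])]
finger 12 [array([179., 155.]), array([225., 155.]), array([174., 176.]), array([229., 176.]), array([166., 213.]), array([236., 213.]), array([179., 192.]), array([225., 192.]), array([175., 219.]), array([229., 218.]), array([167., 266.]), array([235., 266.])]
finger 16 [array([171., 155.]), array([233., 155.]), array([165., 176.]), array([238., 176.]), array([154., 213.]), array([248., 213.]), array([172., 192.]), array([232., 192.]), array([166., 219.]), array([237., 218.]), array([156., 266.]), array([247., 265.])]
finger 24 [array([155., 155.]), array([248., 155.]), array([147., 176.]), array([257., 176.]), array([131., 213.]), array([271., 213.]), array([157., 192.]), array([247., 191.]), array([148., 219.]), array([255., 218.]), array([134., 266.]), array([269., 265.])]
```

```bash
python3 - <<'E'
from h import *
y=np.radians(9.48);ex=np.array([np.cos(y),np.sin(y)]);ey=np.array([-ex[1],ex[0]])
P=lambda o,a,b,z,src,c,f:np.round((proj(src,[*(np.array(o)+a*ex+b*ey),z])-c)*f)
print('s3 tips',[P([599.8,-265.9],a,b,114.7,'s3',[170,190],4.2) for a in(-10,10) for b in(-36.7,-48.7,36.7,48.7)])
for g in(12,24): print('s5 tips',g,[P([598.6,-265.6],a,b,118,'s5',[180,210],4.2)+[410,0] for a in(-10,10) for b in(-g,-g-12)])
print('strap',[P([598.6,-265.6],a,b,149,'s5',[180,210],4.2)+[410,0] for a in(-9,9) for b in(-24,24)])
print('cyl base',P([598.6,-265.6],0,0,73,'s5',[180,210],4.2)+[410,0])
save('s5','c6',(195,225,255,295),8)
E
```

```text
s3 tips [array([177., 352.]), array([165., 368.]), array([250., 263.]), array([261., 249.]), array([210., 365.]), array([198., 381.]), array([282., 274.]), array([293., 260.])]
s5 tips 12 [array([569., 231.]), array([556., 246.]), array([601., 243.]), array([589., 259.])]
s5 tips 24 [array([556., 246.]), array([544., 262.]), array([589., 259.]), array([577., 274.])]
strap [array([553., 205.]), array([601., 146.]), array([583., 216.]), array([631., 157.])]
cyl base [603. 280.]
```

View pics/c6.png

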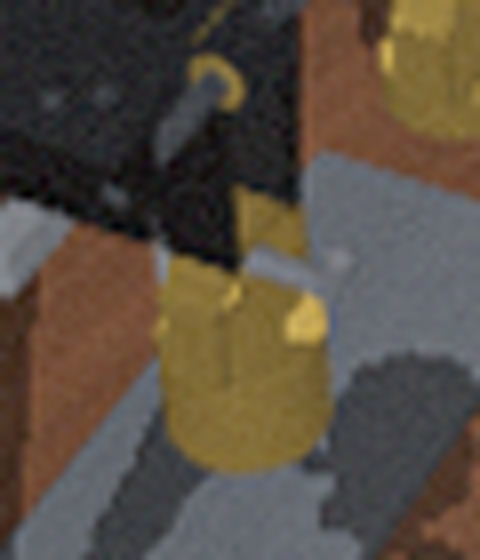

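The fingertips turn out to be well above the nominal TCP. In c6 the near finger ends at y≈255–270, over the rounded top of the bail, so the pinch is on the bail's shoulders. I'll set the weight back down, open, and go lower.

Emit:
{"fn": "servo_tool", "kwargs": {"plan": [[0,0,0.002,0,0,0,10],[0,0,0.002,0,0,0,10],[0,0,0,0,0,0,40],[0,0,0,0,0,0,60],[0,0,0,0,0,0,75],[0,0,0,0,0,0,80],[0,0,0,0,0,0,80],[0,0,0,0,0,0,80]]}}

```text
t: 5.45
eef_pos: [600.1, -266.5, 117.5]
tcp_rot: [-3.133, 0.008, -2.981]
ft_force: [-1.5, 0.3, -0.1]
opening: 0.618
```

Emit:
{"fn": "servo_tool", "kwargs": {"plan": [[0.001,0.001,0,0,0,0,85],[0,0,0,0,0,0,85],[0,0,0,0,0,0,85]]}}

```text
t: 5.7
eef_pos: [598.8, -265.6, 117.1]
tcp_rot: [-3.134, 0.008, -2.981]
ft_force: [-0.6, -0.0, -0.0]
opening: 0.823
```

```bash
python3 - <<'E'
from h import *
s=env.state();print(s['eef_pos'],s['opening'],s['ft_force'],s['tcp_rot'])
d=snap('wrist','w7')
a=cv2.resize(d['img'][150:370,130:430],None,fx=1.33,fy=1.33,interpolation=cv2.INTER_CUBIC)
d=snap('scene','s7')
b=cv2.resize(d['img'][215:305,195:255],None,fx=6.6,fy=6.6,interpolation=cv2.INTER_CUBIC)
c=np.zeros((600,800,3),np.uint8);c[:a.shape[0],:a.shape[1]]=a;c[:b.shape[0],402:402+b.shape[1]]=b[:,:398]
cv2.imwrite('pics/c7.png',c)
y=np.radians(9.48);ex=np.array([np.cos(y),np.sin(y)]);ey=np.array([-ex[1],ex[0]]);o=s['eef_pos'][:2];g=47.5*s['opening']
for z in(118,137,155): print('scene tip z',z,[np.round((proj('s7',[*(o+a*ex+b*ey),z])-[195,215])*6.6+[402,0]) for a in(-10,10) for b in(-g,-g-12)])
print('wrist strap',[np.round((proj('w7',[598.4+0*1,-265.6,149])-[130,150])*1.33)])
E
```

```text
[ 598.76026326 -265.57638445  117.08163039] 0.8226919911041354 [-0.60115541 -0.04869864 -0.0156397 ] [-3.13371262  0.00775551 -2.9814134 ]
scene tip z 118 [array([509., 384.]), array([489., 409.]), array([561., 404.]), array([541., 429.])]
scene tip z 137 [array([503., 344.]), array([483., 369.]), array([556., 364.]), array([536., 389.])]
scene tip z 155 [array([498., 305.]), array([477., 329.]), array([551., 324.]), array([531., 349.])]
wrist strap [array([201., 131.])]
```

View pics/c7.png

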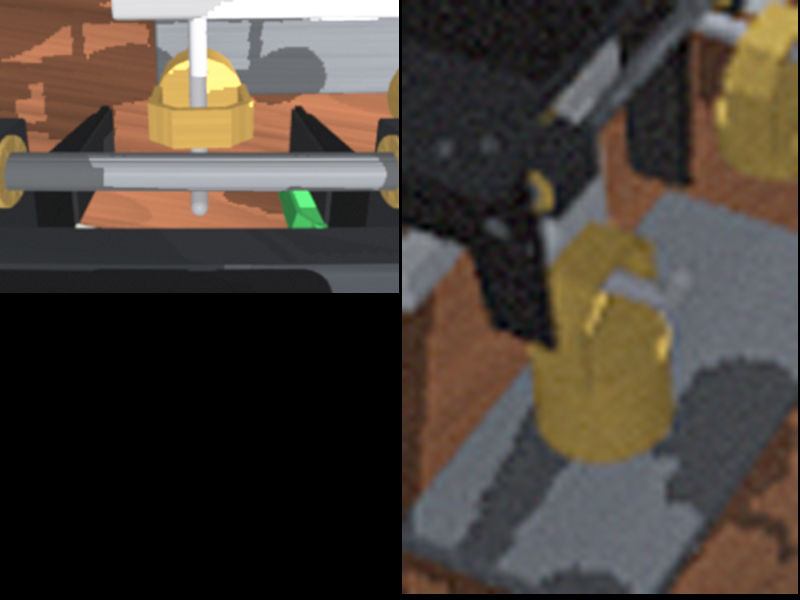

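c7 confirms it: the bail has chamfered shoulders, the weight is undisturbed with its strap at (200,125), and the fingertips at (490–555, 325–348) correspond to z≈145. The real tips are therefore about 28 mm above the reported TCP. I go down to TCP z≈90, which keeps the gripper body clear of the peg tip.

Emit:
{"fn": "servo_tool", "kwargs": {"plan": [[0,0,0.01,-0.4,-0.4,0,85],[0,0,0.01,0,0,0,85],[0,0,0.005,0,0,0,80],[0,0,0,0,0,0,70]]}}

```text
t: 6.13
eef_pos: [599.0, -265.6, 89.3]
tcp_rot: [-3.142, 0.015, -2.981]
ft_force: [-0.7, 0.2, 0.2]
opening: 0.778
```

Emit:
{"fn": "servo_tool", "kwargs": {"plan": [[0,0,0,0,0.85,0,60],[0,0,0,0,0,0,50],[0,0,0,0,0,0,35],[0,0,0,0,0,0,20],[0,0,0,0,0,0,20],[0,0,0,0,0,0,20],[0,0,0,0,0,0,20]]}}

```text
t: 6.72
eef_pos: [598.8, -265.5, 88.2]
tcp_rot: [3.141, -0.002, -2.981]
ft_force: [-0.2, -1.0, -1.6]
opening: 0.505
```

Opening 0.505 means a 48 mm gap, so the jaws are on the flat legs. I lift.

Emit:
{"fn": "servo_tool", "kwargs": {"plan": [[0,0,-0.005,0,0,0,20],[0,0,-0.005,0,0,0,20],[0,0,-0.005,0,0,0,20],[0,0,-0.004,0,0,0,20],[0,0,0,0,0,0,20]]}}

```text
t: 7.13
eef_pos: [598.1, -265.1, 108.5]
tcp_rot: [3.139, -0.004, -2.981]
ft_force: [0.1, -0.5, -5.2]
opening: 0.503
```

Emit:
{"fn": "servo_tool", "kwargs": {"plan": [[-0.01,0,0,0,0,0,20],[-0.01,0,0,0,0,0,20],[0,0,0,0,0,0,20]]}}

```text
t: 7.38
eef_pos: [619.7, -261.8, 109.1]
tcp_rot: [3.14, -0.003, -2.982]
ft_force: [-0.7, -0.4, -4.8]
opening: 0.506
```

Emit:
{"fn": "servo_tool", "kwargs": {"plan": [[-0.012,0,0,0,0,0,20],[-0.012,0,0,0,0,0,20],[-0.012,0,0,0,0,0,20],[-0.012,0,0,0,0,0,20],[-0.005,0,0,0,0,0,20],[0,0,0,0,0,0,20]]}}

```text
t: 7.88
eef_pos: [675.7, -251.4, 106.3]
tcp_rot: [3.138, -0.006, -2.98]
ft_force: [-0.3, -0.5, -4.1]
opening: 0.509
```

Emit:
{"fn": "servo_tool", "kwargs": {"plan": [[0,0,-0.02,0,0,0,20],[0,0,-0.03,0,0,0,20],[0,0,-0.03,0,0,0,20],[0,0.01,-0.02,0,0,0,20],[0.003,0.025,0,0,0,0,20],[0.003,0.035,0,0,0,0,20],[0.003,0.035,0,0,0,0,20],[0.003,0.035,0,0,0,0,20]]}}

```text
t: 8.55
eef_pos: [637.7, -118.1, 207.2]
tcp_rot: [3.136, -0.012, -2.988]
ft_force: [0.7, 0.5, -4.8]
opening: 0.507
```

Emit:
{"fn": "servo_tool", "kwargs": {"plan": [[0.003,0.036,0,0,0,0,20],[0.003,0.036,0,0,0,0,20],[0.003,0.036,0,0,0,0,20],[0.003,0.036,0,0,0,0,20],[0.003,0.036,0,0,0,0,20],[0.003,0.03,0,0,0,0,20],[0.003,0.02,0,0,0,0,20],[0,0,0,0,0,0,20]]}}

```text
t: 9.22
eef_pos: [571.1, 119.7, 209.1]
tcp_rot: [3.135, -0.014, -2.986]
ft_force: [-0.6, 1.0, -4.3]
opening: 0.502
```

Emit:
{"fn": "servo_tool", "kwargs": {"plan": [[-0.004,0.028,0.01,0.4,-0.8,0,20],[-0.004,0.027,0.02,0,0,0,20],[0,0,0.02,0,0,0,20],[0,0,0.02,0,0,0,20],[0,0,0.015,0,0,0,20],[0,0,0,0,0,0,20]]}}

```text
t: 9.72
eef_pos: [569.4, 176.1, 122.8]
tcp_rot: [-3.14, 0.004, -2.983]
ft_force: [-0.5, -0.6, -4.7]
opening: 0.5
```

Emit:
{"fn": "servo_tool", "kwargs": {"plan": [[-0.001,0,0.01,0,0,0,20],[0,0,0.008,0,0,0,20],[0,0,0.005,0,0,0,20],[0,0,0,0,0,0,20]]}}

```text
t: 10.05
eef_pos: [571.4, 174.4, 99.4]
tcp_rot: [-3.139, 0.006, -2.985]
ft_force: [0.1, -0.2, -4.6]
opening: 0.507
```

```bash
python3 - <<'E'
from h import *
s=env.state();print(s['eef_pos'],s['tcp_rot'])
d=snap('scene','s8',crop=(245,150,365,240),scale=6)
for r,z in((0,72),):
  print('pan c',(proj('s8',[570.5,176.3,72])-[245,150])*6,'base c',(proj('s8',[*s['eef_pos'][:2],s['eef_pos'][2]-15])-[245,150])*6)
E
```

```text
[571.44898782 174.4405266   99.41781554] [-3.13943649  0.00582112 -2.98489314]
pan c [420.45753986 197.76365867] base c [421.68401806 179.53161871]
```

View pics/s8.png

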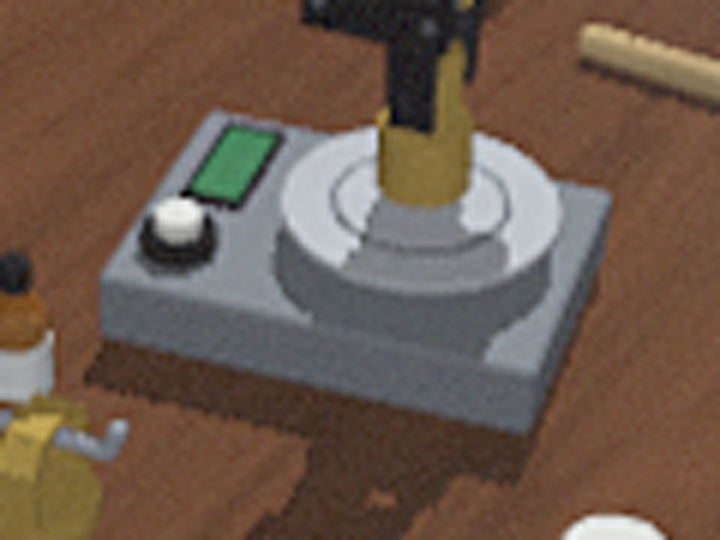

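The weight hangs centred over the ring: ring centre about (420,199), weight axis about (423,183), still some 12 mm up. I descend gently.

Emit:
{"fn": "servo_tool", "kwargs": {"plan": [[0,0.001,0.003,0,0,0,20],[0,0,0.003,0,0,0,20],[0,0,0.0015,0,0,0,20],[0,0,0.0015,0,0,0,20]]}}

```text
t: 10.43
eef_pos: [572.7, 175.5, 92.2]
tcp_rot: [-3.14, 0.01, -2.985]
ft_force: [0.2, 0.1, -4.9]
opening: 0.505
```

Emit:
{"fn": "servo_tool", "kwargs": {"plan": [[0.001,0,0.0015,0,0.4,0,20],[0,0,0.0015,0,0,0,20],[0,0,0.0015,0,0,0,20],[0,0,0.001,0,0,0,20]]}}

```text
t: 10.77
eef_pos: [571.9, 175.5, 86.5]
tcp_rot: [-3.14, 0.003, -2.985]
ft_force: [0.1, -0.2, -2.8]
opening: 0.504
```

Emit:
{"fn": "servo_tool", "kwargs": {"plan": [[0,0,0.001,0,0,0,20],[0,0,0.001,0,0,0,20]]}}

```text
t: 10.93
eef_pos: [572.1, 175.5, 84.8]
tcp_rot: [-3.139, 0.004, -2.985]
ft_force: [-0.7, -0.3, -0.2]
opening: 0.51
```

Emit:
{"fn": "servo_tool", "kwargs": {"plan": [[0,0,0,0,0,0,55],[0,0,0,0,0,0,60],[0,0,0,0,0,0,70],[0,0,0,0,0,0,80],[0,0,0,0,0,0,90],[0,0,0,0,0,0,90]]}}

```text
t: 11.43
eef_pos: [573.3, 175.7, 86.1]
tcp_rot: [-3.14, 0.007, -2.985]
ft_force: [0.5, -0.4, 0.2]
opening: 0.828
```

Emit:
{"fn": "servo_tool", "kwargs": {"plan": [[0,0,-0.005,0,0,0,92],[0,0,-0.015,0,0,0,92],[0,0,-0.03,0,0,0,92],[0,0,-0.035,0,0,0,92],[0,0,0,0,0,0,92]]}}

```text
t: 11.85
eef_pos: [572.0, 175.7, 174.0]
tcp_rot: [-3.14, 0.003, -2.985]
ft_force: [0.2, 0.4, 0.9]
opening: 0.919
```

Emit:
{"fn": "servo_tool", "kwargs": {"plan": [[0.022,-0.011,0,0,0,0,50],[0.022,-0.011,0,0,0,0,0],[0.022,-0.011,0,0,0,0,0],[0.022,-0.011,0,0,0,0,0],[0.015,-0.008,0,0,0,0,0],[0,0,0,0,0,0,0],[0,0,0,0,0,0,0],[0,0,0,0,0,0,0]]}}

```text
t: 12.52
eef_pos: [476.1, 106.7, 177.3]
tcp_rot: [-3.14, 0.012, -2.984]
ft_force: [0.6, 0.3, -0.8]
opening: 0.414
```

Emit:
{"fn": "servo_tool", "kwargs": {"plan": [[0.003,-0.002,0.02,0,0.6,0,0],[0,0,0.03,0,0,0,0],[0,0,0.025,0,0,0,0],[0,0,0.012,0,0,0,0],[0,0,0,0,0,0,0],[0,0,0,0,0,0,0],[0,0,0,0,0,0,0]]}}

```text
t: 13.1
eef_pos: [481.0, 107.5, 87.8]
tcp_rot: [-3.139, 0.008, -2.982]
ft_force: [-0.8, -0.2, 0.6]
opening: 0.006
```

Emit:
{"fn": "servo_tool", "kwargs": {"plan": [[0.008,-0.002,0.01,0,0.4,0,0],[0,0,0.006,0,0,0,0],[0,0,0,0,0,0,0]]}}

```text
t: 13.35
eef_pos: [474.5, 104.4, 72.5]
tcp_rot: [-3.139, 0.005, -2.981]
ft_force: [-0.4, -0.4, -0.4]
opening: 0.009
```

```bash
python3 - <<'E'
from h import *
s=env.state();print(s['eef_pos'],s['tcp_rot'],s['ft_force'])
d=snap('scene','s9',crop=(245,150,365,240),scale=6)
print('key',(proj('s9',[473.3,104.1,68])-[245,150])*6,[(z,np.round((proj('s9',[*s['eef_pos'][:2],s['eef_pos'][2]+z])-[245,150])*6)) for z in(0,28)])
E
```

```text
[474.52456606 104.41968083  72.48805669] [-3.13914106  0.00465369 -2.98134243] [-0.40532379 -0.39349402 -0.37135005]
key [177.9176663  207.29133215] [(0, array([180., 200.])), (28, array([180., 154.]))]
```

View pics/s9.png

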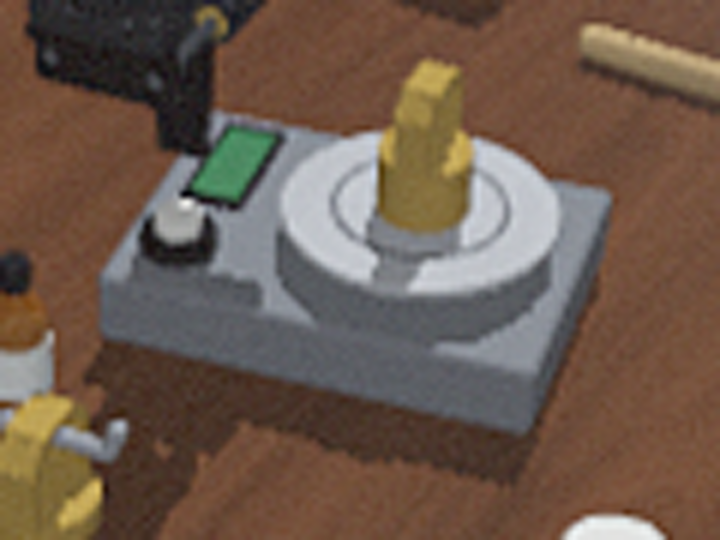

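The weight stands upright and centred in the ring. The shut fingertips, ending at (183,148), are straight above the key at (178,215), about 30 mm up. I descend.

Emit:
{"fn": "servo_tool", "kwargs": {"plan": [[0.001,0,0.01,0,0,0,0],[0,0,0.008,0,0,0,0],[0,0,0.005,0,0,0,0],[0,0,0.002,0,0,0,0]]}}

```text
t: 13.73
eef_pos: [474.6, 104.2, 48.1]
tcp_rot: [-3.139, 0.008, -2.982]
ft_force: [0.3, -0.4, -0.4]
opening: 0.006
```

Emit:
{"fn": "servo_tool", "kwargs": {"plan": [[0.001,0,0.002,0,0.3,0,0],[0,0,0.002,0,0,0,0],[0,0,0.002,0,0,0,0],[0,0,0.002,0,0,0,0]]}}

```text
t: 14.07
eef_pos: [474.0, 104.0, 39.7]
tcp_rot: [-3.139, 0.002, -2.982]
ft_force: [-0.3, 0.2, -0.2]
opening: 0.004
```

Emit:
{"fn": "servo_tool", "kwargs": {"plan": [[0,0,0.0015,0,0,0,0],[0,0,0.0015,0,0,0,0],[0,0,0.0015,0,0,0,0]]}}

```text
t: 14.32
eef_pos: [474.2, 104.1, 35.0]
tcp_rot: [-3.139, 0.003, -2.982]
ft_force: [-2.0, 0.2, 2.5]
opening: 0.002
```

Contact: 2.5 N.

Emit:
{"fn": "servo_tool", "kwargs": {"plan": [[0,0,0.0015,0,0,0,0],[0,0,0.0015,0,0,0,0]]}}

```text
t: 14.48
eef_pos: [474.2, 104.1, 32.0]
tcp_rot: [-3.139, 0.003, -2.982]
ft_force: [-1.0, 0.3, 4.1]
opening: 0.004
```

Emit:
{"fn": "servo_tool", "kwargs": {"plan": [[0,0,0.0015,0,0,0,0],[0,0,0.001,0,0,0,0]]}}

```text
t: 14.65
eef_pos: [474.3, 104.1, 30.2]
tcp_rot: [-3.139, 0.004, -2.982]
ft_force: [-5.7, -0.4, 31.3]
opening: 0.006
```

At 31 N the key is against its stop, fully down. I release.

Emit:
{"fn": "servo_tool", "kwargs": {"plan": [[0,0,-0.004,0,0,0,0],[0,0,-0.008,0,0,0,0],[0,0,-0.02,0,0,0,0],[0,0,-0.03,0,0,0,0],[0,0,-0.04,0,0,0,0],[0,0,-0.04,0,0,0,0],[0,0,0,0,0,0,0],[0,0,0,0,0,0,0]]}}

```text
t: 15.32
eef_pos: [473.2, 104.3, 179.3]
tcp_rot: [-3.139, 0.002, -2.982]
ft_force: [-0.5, 0.9, -0.0]
opening: -0.0
```

```bash
python3 - <<'E'
from h import *
s=env.state();print(s['t'],s['eef_pos'],s['ft_force'])
snap('scene','s10',crop=(180,140,380,310),scale=3.5)
E
```

```text
15.3167 [473.18178619 104.31502181 179.34091645] [-0.52297947  0.90867684 -0.04004283]
```

View pics/s10.png

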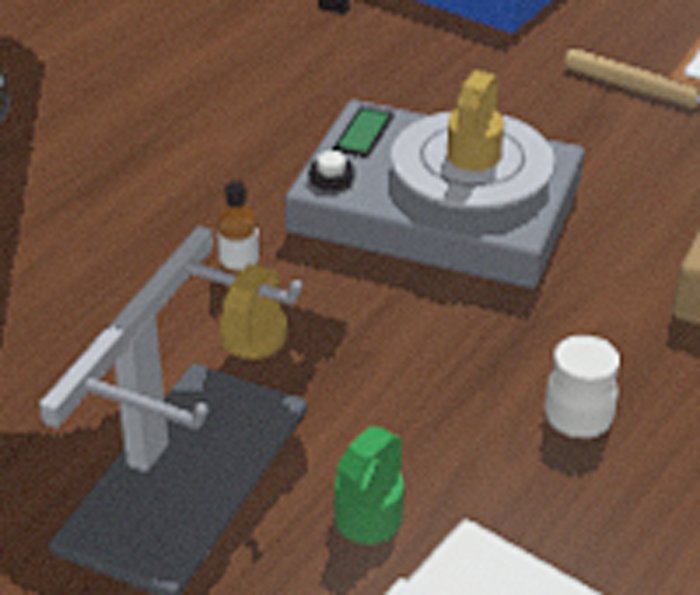

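The tall weight stands in the ring at (475,140), the flat one still hangs at (255,315), and the key is up at (331,163). The other things look unmoved and the robot is clear, so I hand in.

```bash
python3 -c "
from cell import env
print(env.job_done())"
```

```text
the job is handed in; nothing more can be done
None
```

The tall weight now stands upright in the pan's ring, released. The key was then pushed to its stop and released. I handed the job in at about 15.3 s.

**Removing the weight:** I raised it about 20 mm and drew it out about 78 mm along the peg. Sideways wrist force read under 1 N at each stop along the way.

**Standing it on the pan:** I lowered it slowly until the pan carried the full weight, with the tool force close to 0 N, before opening the jaws.

**Pressing the key:** The reading went from 2.5 N to 4.1 N, then to 31 N at the stop. That peak is higher than the roughly 5 N needed. In the last picture the key is up again.

**What went wrong first:** My first grasp failed. The real fingertips sit about 28 mm above the reported tool point, so the jaws closed on the bail's chamfered shoulders. That pushed down with about 13 N and then lifted the weight a few millimetres. I set it back on the peg, opened the jaws and regripped lower on the flat legs, where the opening read 0.505, matching the 48 mm bail.

**Last check:** The final scene picture shows the flat weight still hanging. The green look-alike, jar and dropper look unmoved, and the robot is touching nothing. The tape and most of the spatula were outside that picture, so I did not check them at the end. The pan and key positions could not be read directly; I judged them from forces and pictures.

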